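# Turn the sample mixer's filler neck up by its star wheel

### The arm

A 7-joint arm with a two-finger parallel gripper is mounted at the origin on a cart in front of the work surface, level with it; the furniture and walls round the work are solid. World frame = base frame: x ahead of the robot, y to its left, z up, the work surface at z = 0. Lengths are in m, angles in rad, forces in N, time in s.
With the tool pointing down it reaches from about 0.35 to 0.9 m from the base axis. Payload 8.1 kg.
Tool frame: the origin (TCP) lies midway between the tips of the shut fingers; the grasp point (between the pads) lies 19 mm behind it; x points along the fingers, y is the direction in which the jaws open and shut, and the axes are right-handed (so a half turn about x gives the same grasp; the last joint's range is limited). The gripper opens to 85 mm and grips with 20 to 120 N. Pads are 22 mm wide; open, the fingers measure 114 mm over their backs; the gripper's body (76 mm by 85 mm) begins 54 mm behind the grasp point. The pads swing forward as they close: fully open they stand 13 mm farther back than shut.
Start: joints at [-1.275, 0.434, 0.025, 1.573, -0.012, 1.134, -0.075], TCP at [0.243, 0.576, 0.231] pointing down, gripper open.
Joint ranges: [-2.62, 2.62], [-0.44, 2.09], [-1.27, 1.32], [0.08, 2.57], [-1.32, 4.46], [0.12, 2], [-2.74, 2.74]. Speed limits (rad/s): [2.22, 2.22, 3.01, 3.01, 3.14, 3.14, 3.14].

### API

Orientations are given as a unit quaternion [x, y, z, w].
In Python, from cell import readout, imaging, order gives the robot as it stands.
- The arm moves only by the shell command python3 -m crank 'ROWS' [OPENING] [FORCE]. ROWS is JSON, a list of rows, each a list of 2 entries, a list of its own where there are three numbers: the shift along the tool's x, y, z in cm, then the turn about the tool's x in degrees. In form: [[[tx, ty, tz], roll], ...]. A call has exactly 10 rows; each row shifts and turns the pose as measured when the row begins, along the tool's axes as they then stand; what a row does not reach is not made up. A row lasts 1/8 s, in which the tool goes at most 62.5 mm and 10.7 degrees, less where a joint would pass 70% of its speed; a pose out of reach is approached as far as the arm can. A call with a gripper value outside its range is refused whole. OPENING is the closure, from -1 (fully open) to 1 (shut), set as the call begins (- or left out, the last holds). The fingers move at their own pace and stop on an object; FORCE is the grip in N (left out, the last holds). Time passes only in rows, so rows that do not move let the fingers close, or fill a call up. It gives the time, the measured TCP pose, the force and the opening at its end, in the units of the state.
- readout.get_obs(): the state, without advancing time (a new reading comes with each control period).
- imaging.snapshot(name): name is "scene" or "side" or "wrist"; returns the picture (480x640x3 uint8, red, green, blue); there is no depth.
- imaging.camera_params(name): a dict with "camera_matrix" (3x3 intrinsics, pixels), "R" (3x3) and "t" (3): a world point X has camera coordinates R X + t. Camera axes: x right, y down, z forward; pixel columns grow to the right and rows downward; lengths in m; the calibration is good to about 2 mm. The wrist camera is an equidistant fisheye: a pixel r from the principal point sees the ray r / f radians off the axis. A picture is of the moment at which its call begins: read the wrist's pose just before it. camera_params takes no time and is no camera call; for the wrist camera it gives the pose at the moment of the call.
- order.close_job(): hands the job in, once; it reports no verdict.
Trained networks look in the newest picture that a camera, given by its name, has taken for a name from the list of things; names that differ only in an ending like _2 or _b are one class to them, and where a whole thing is asked for, a point or a joint stands for the part that bears it (a point fixed in the world has none). Each returns a list of dicts, best first, with "p" (0 to 1); they miss things now and then, are a little off and sometimes report something else, mostly with a low value. They report only what shows in the picture. A call takes as long as a camera call.
- imaging.regions_of(name, camera): "region" (480x640 bool, what is visible of it) and "rect" ([left, top, right, bottom] in pixels, round what is visible of it).
The state is a dict: "clock": time; "joint_positions": joint angles; "joint_vel": joint speeds; "joint_torque": joint torques, N m; "tcp_pos": TCP position; "ee_rot": TCP orientation; "wrist_force": force on the tool from outside, world axes, zero at the start; "torque": the same for the moment, N m; "width": opening from 0.0 (shut) to 1.0 (fully open).
Only numpy, scipy, OpenCV 4.12 (cv2) and the standard library are available. Lean on these libraries where they do the work, as an engineer would, in place of code of your own. Each camera call takes 0.05 s, during which the arm holds its last target.

### The job

Bring the drum of the bench mixer to its filling position: with your fingertips push the red-balled spokes of its star wheel round, one after another, until the blue-capped filler neck points straight up, then take your hand away. Push the spokes gently: do not grip the wheel hard, do not touch the drum or its neck, do not shove or lift the mixer, and leave the jar, the open tin and the scoop where they are.

Things in the scene. Friction and masses are not known exactly. Their poses are not given: they have to be found in the camera images.
- mixer: Bench mixer, 4 to 6 kg, loose on rubber feet: white base 180 x 160 mm, top 20 mm high; two grey uprights (at x = -75 and 75 mm, 150 mm high) carry a level axle 125 mm above the table. Origin: centre of the base's underside. x: along the axle, away from the robot (yaw at most 0.4); y: left; z: up.
- star_wheel: Rimless wheel on the robot's end of the axle, 125 mm before the mixer's origin, in a vertical plane. Origin: hub centre, 125 mm above the table. Hub 40 mm across. Five spokes, 12 mm thick, 72 degrees apart, lie in its y-z plane; each ends in a red ball, 18 mm across, centred 95 mm from the axle. x: axle, away from the robot; z: along the spoke that points the same way as the neck.
- drum: Steel drum, 120 mm across, 108 mm long, fixed to the star wheel. Origin: its centre on the axle. x: axle; z: along the filler neck (blue cap 44 mm across, end 95 mm from the axle). Turns endlessly both ways; the neck starts 100 to 180 degrees from straight up, to either side. Balanced; friction (0.25 N m) keeps it where it is left; 3 to 5 N on a ball turns it.
- jar: Small closed jar of grain, 52 mm in diameter and 75 mm high, standing to the left of the star wheel; to be left alone. Origin: centre of its underside.
- open_tin: White open sample tin, 56 mm in diameter and 28 mm high, standing to the right of the mixer; to be left alone. Origin: centre of its underside.
- scoop: White grain scoop, 44 x 174 x 44 mm, lying near the table's front edge on the right; to be left alone. Origin: centre of its underside.

How it is judged:
On the way, in this order (a step that is already met when the one before it is completed fails the run):
1. the fingers push the star wheel and the neck comes above the horizontal, within 80 degrees of straight up (contact force between the fingers and star_wheel above 0.3 N and angle between star_wheel's own z axis and vertical below 1.4 rad), for 0.02 s.
2. the neck points straight up, within 7 degrees (angle between star_wheel's own z axis and vertical below 0.122 rad), for 0.1 s.
At the end, for the whole second after the job is handed in: The filler neck points straight up within 7 degrees and is at rest; the mixer stands level, within 30 mm of where it stood (angle between star_wheel's own z axis and vertical below 0.122 rad and angular speed of star_wheel below 0.1 rad/s and distance of mixer from where it was at the start of the episode below 0.03 m and angle between mixer's own z axis and vertical below 0.05 rad); the robot touches nothing.
It fails at once if the robot presses on the drum or its neck (over 1 N) (contact force between any of the fingers, the arm and drum above 1 N).
It fails at once if the star wheel is gripped or pushed hard (over 40 N) (contact force between the fingers and star_wheel above 40 N).
It fails at once if the mixer is shoved more than 30 mm, lifted or tipped (distance of mixer from where it was at the start of the episode above 0.03 m or height (world z) of mixer above 0.012 m or angle between mixer's own z axis and vertical above 0.12 rad).
It fails at once if the jar, the open tin or the scoop is moved more than 20 mm (distance of any of jar, open_tin, scoop from where it was at the start of the episode above 0.02 m).
It also fails if it takes over 48 s, if anything falls off the work surface, if the arm or the gripper's body presses on something with over 40 N, if the wrist force passes 120 N, or if a joint passes its speed limit or range.

## Working session

There is one attempt and no reset: what is moved stays moved. The work goes in short steps, Python scripts to look and compute and a shell command to move; the robot and the scene stay as the last step left them, time stands still between calls to the robot, and variables do not carry over. Pictures are saved under pics/ and viewed, and the job is handed in when it is done.

```bash
mkdir -p pics; ls
python3 - <<'E'
from cell import readout, imaging, order
import cv2
print(readout.get_obs())
for n in ["scene","side"]:
    im=imaging.snapshot(n); cv2.imwrite(f"pics/{n}0.png",im[:,:,::-1])
    p=imaging.camera_params(n); print(n,p)
    for o in ["mixer","star_wheel","drum","jar","open_tin","scoop"]:
        print(o,[(r['p'],r['rect']) for r in imaging.regions_of(o,n)][:2])
E
```

```text
pics
{'clock': 0.0, 'joint_positions': array([-1.27458719,  0.43523781,  0.0249708 ,  1.57409951, -0.01155878,
        1.13398432, -0.07511264]), 'joint_vel': array([-3.19667611e-04,  7.25759583e-04,  7.63306555e-04,  8.83653730e-05,
       -4.06410032e-04,  2.10191881e-03, -9.00216439e-04]), 'joint_torque': array([-1.42440153e-03, -6.70441961e+01,  1.02451634e+00, -3.16221535e+01,
        1.55207579e-02,  1.23038620e-02,  3.07986306e-05]), 'tcp_pos': array([0.24256957, 0.57546349, 0.23051581]), 'ee_rot': array([ 0.13953122,  0.69313838, -0.14064791,  0.69304285]), 'wrist_force': array([-0.55173515,  0.10945109,  0.4489633 ]), 'torque': array([0.03488356, 0.02909794, 0.01693001]), 'width': 0.999749518156142}
scene {'camera_matrix': array([[528.75033285,   0.        , 322.05950529],
       [  0.        , 528.75033285, 234.47771769],
       [  0.        ,   0.        ,   1.        ]]), 'R': array([[ 0.62204903,  0.7829753 ,  0.00216517],
       [ 0.69493148, -0.55082278, -0.46223858],
       [-0.36072876,  0.28903971, -0.88675296]]), 't': array([-0.31824354, -0.3624403 ,  1.37506768])}
[... 273 characters left out ...]
])]
side {'camera_matrix': array([[574.25089677,   0.        , 332.188415  ],
       [  0.        , 574.25089677, 238.58328927],
       [  0.        ,   0.        ,   1.        ]]), 'R': array([[-0.85428563,  0.51965922,  0.01226188],
       [ 0.34631109,  0.58658754, -0.73210907],
       [-0.3876399 , -0.62118383, -0.68107706]]), 't': array([ 0.49233048, -0.07949736,  1.64081295])}
mixer [(0.63, [276.3, 208.9, 386.6, 333.9])]
star_wheel [(0.92, [277.7, 211.1, 386.4, 295.7])]
drum [(0.59, [294.8, 236.0, 347.3, 295.7]), (0.59, [301.4, 231.4, 322.8, 243.1])]
jar []
open_tin [(0.49, [299.4, 232.5, 318.2, 238.4]), (0.32, [274.5, 211.9, 389.8, 296.3])]
scoop [(0.68, [314.3, 158.2, 344.3, 201.8])]
```

View pics/scene0.png

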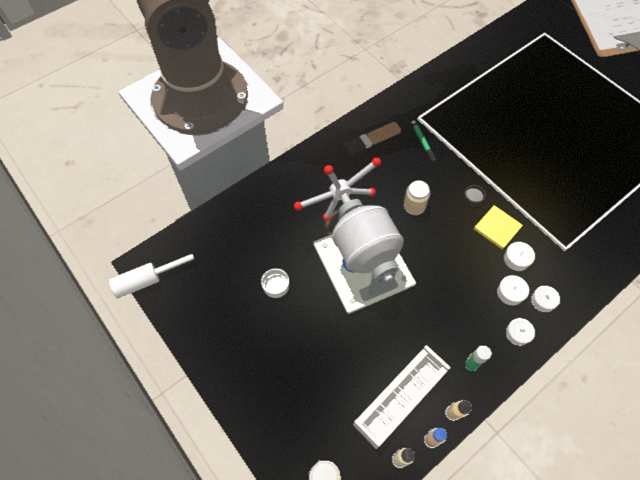

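View pics/side0.png

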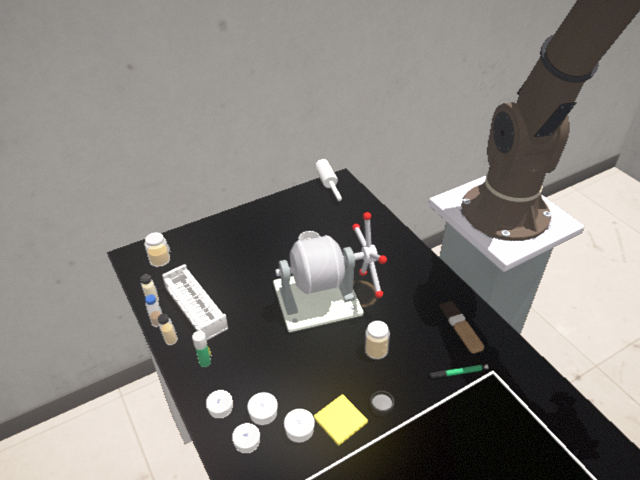

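```bash
cat > h.py <<'E'
from cell import readout, imaging, order
import cv2, numpy as np
from scipy.optimize import least_squares, linear_sum_assignment
def proj(n,X):
    p=imaging.camera_params(n); c=np.atleast_2d(X)@p['R'].T+p['t']; q=c@p['camera_matrix'].T
    return q[:,:2]/q[:,2:]
def blobs(im,kind):
    a=im.astype(int); r,g,b=a[...,0],a[...,1],a[...,2]
    m=((r>110)&(r>2.2*g)&(r>2.2*b)) if kind=='red' else ((b>60)&(b>1.6*r)&(b>1.25*g))
    k,l,s,c=cv2.connectedComponentsWithStats(m.astype(np.uint8))
    return [(c[i],s[i,4]) for i in range(1,k) if s[i,4]>=8]
def pts(v,th=None,n=5):
    x,y,yaw,t=v; c,s=np.cos(yaw),np.sin(yaw)
    th=t+np.arange(n)*2*np.pi/5
    P=np.stack([-.125*np.ones(n),-.095*np.sin(th),.125+.095*np.cos(th)],1)
    R=np.array([[c,-s,0],[s,c,0],[0,0,1]])
    return P@R.T+[x,y,0], R
def fit(obs,v0,free=None):
    def res(v):
        o=[]
        for n,bs in obs.items():
            q=proj(n,pts(v)[0]); D=np.linalg.norm(q[:,None]-np.array(bs)[None],axis=2)
            i,j=linear_sum_assignment(D); o+=list((q[i]-np.array(bs)[j]).ravel())
        return np.array(o)
    best=None
    for t in np.arange(0,72,8):
        f=least_squares(res,[*v0,np.radians(t)],x_scale=[.01,.01,.1,.1],loss='soft_l1',diff_step=1e-4)
        if best is None or f.cost<best.cost: best=f
    return best
E
python3 - <<'E'
from h import *
obs={}
for n in ["scene","side"]:
    im=cv2.imread(f"pics/{n}0.png")[:,:,::-1]
    R=blobs(im,'red'); B=blobs(im,'blue'); print(n,[(c.round(1),s) for c,s in R]); print('B',[(c.round(),s) for c,s in B])
    obs[n]=[c for c,s in R]
for x0 in (.5,.6,.7):
  f=fit(obs,[x0,.05,0.1]); print(f.cost,f.x, abs(f.fun).max())
  v=f.x
P,Rm=pts(v); print(P.round(3)); 
for n in obs: print(proj(n,P).round())
for k in range(5):
    t=v[3]+k*2*np.pi/5
    cap=Rm@np.array([0,-.095*np.sin(t),.125+.095*np.cos(t)])+[v[0],v[1],0]
    print(k,np.degrees(t)%360,cap.round(3),proj('scene',cap).round(),proj('side',cap).round())
E
```

```text
scene [(array([376.3, 161. ]), np.int32(62)), (array([328., 169.]), np.int32(69)), (array([372.5, 191.3]), np.int32(28)), (array([297.3, 205.6]), np.int32(53)), (array([325.4, 217.4]), np.int32(27))]
B [(array([345., 265.]), np.int32(16)), (array([440., 434.]), np.int32(139))]
side [(array([366.7, 215.3]), np.int32(53)), (array([355.4, 225.3]), np.int32(28)), (array([382.4, 259. ]), np.int32(58)), (array([362.3, 272.4]), np.int32(21)), (array([378.7, 293.7]), np.int32(45))]
B [(array([150., 299.]), np.int32(76))]
3.9208367653101375 [ 0.63049201  0.0181166  -0.24855596  0.30463752] 1.8614487496903962
3.9208367648908964 [ 0.63049201  0.01811658 -0.24855625  0.30463787] 1.8614303561708994Traceback (most recent call last):
  File "<stdin>", line 8, in <module>
  File "h.py", line 27, in fit
    f=least_squares(res,[*v0,np.radians(t)],x_scale=[.01,.01,.1,.1],loss='soft_l1',diff_step=1e-4)
    return func(*args, **kwargs)
    result = trf(vector_fun.fun, vector_fun.jac, x0, f0, J0, lb, ub, ftol, xtol,
                 gtol, max_nfev, x_scale, loss_function, tr_solver,
                 tr_o
[... 854 characters left out ...]
                         ^^^
    df = [f_eval - f0 for f_eval in f_evals]
                                    ^^^^^^^
    f = np.atleast_1d(self.fun(x, *self.args, **self.kwargs))
                      ~~~~~~~~^^^^^^^^^^^^^^^^^^^^^^^^^^^^^^
    return np.atleast_1d(self.fun(x))
                         ~~~~~~~~^^^
    return self.f(x, *self.args, **self.kwargs)
           ~~~~~~^^^^^^^^^^^^^^^^^^^^^^^^^^^^^^
  File "h.py", line 22, in res
    q=proj(n,pts(v)[0]); D=np.linalg.norm(q[:,None]-np.array(bs)[None],axis=2)
  File "h.py", line 5, in proj
    p=imaging.camera_params(n); c=np.atleast_2d(X)@p['R'].T+p['t']; q=c@p['camera_matrix'].T
ValueError: time passes only in moves, steps and waits
```

```bash
python3 - <<'E'
import re
s=open('h.py').read()
s=s.replace("def proj(n,X):\n    p=imaging.camera_params(n);","_C={n:imaging.camera_params(n) for n in ('scene','side')}\ndef proj(n,X):\n    p=_C[n];")
open('h.py','w').write(s)
E
python3 - <<'E'
from h import *
print(readout.get_obs()['clock'])
obs={}
for n in ["scene","side"]:
    im=cv2.imread(f"pics/{n}0.png")[:,:,::-1]
    obs[n]=[c for c,s in blobs(im,'red')]
f=fit(obs,[.63,.02,-.25]); print(f.cost,f.x, abs(f.fun).max()); v=f.x
P,Rm=pts(v); print(P.round(3)); 
for n in obs: print(proj(n,P).round())
for k in range(5):
    t=v[3]+k*2*np.pi/5
    cap=Rm@np.array([0,-.095*np.sin(t),.125+.095*np.cos(t)])+[v[0],v[1],0]
    print(k,np.degrees(t)%360,cap.round(3),proj('scene',cap).round(),proj('side',cap).round())
E
```

```text
0.7
3.920836765119196 [ 0.63049202  0.01811661 -0.24855598  0.30463775] 1.861437500695672
[[ 0.502  0.021  0.216]
 [ 0.486 -0.043  0.126]
 [ 0.502  0.02   0.035]
 [ 0.528  0.123  0.068]
 [ 0.528  0.124  0.18 ]]
[[328. 169.]
 [298. 205.]
 [326. 216.]
 [371. 191.]
 [376. 161.]]
[[367. 216.]
 [355. 227.]
 [362. 271.]
 [378. 293.]
 [382. 259.]]
0 17.454457136313028 [ 0.623 -0.01   0.216] [[357. 221.]] [[313. 226.]]
1 89.45445713631302 [ 0.607 -0.074  0.126] [[323. 256.]] [[306. 237.]]
2 161.45445713631304 [ 0.623 -0.011  0.035] [[351. 263.]] [[313. 282.]]
3 233.45445713631304 [0.649 0.092 0.068] [[397. 238.]] [[326. 305.]]
4 305.45445713631307 [0.65  0.093 0.18 ] [[406. 211.]] [[327. 271.]]
```

```bash
cat >> h.py <<'E'
from scipy.spatial.transform import Rotation as Ro
HUB=np.array([.630492,.018117,0.125]); YAW=-.24856
RM=np.array([[np.cos(YAW),-np.sin(YAW),0],[np.sin(YAW),np.cos(YAW),0],[0,0,1]])
HUB=HUB+RM@[-.125,0,0]
def to(local):  # move in cm tool axes to reach hub-frame point
    o=readout.get_obs(); R=Ro.from_quat(o['ee_rot']).as_matrix()
    print('t',o['clock'],'tcp',o['tcp_pos'].round(3),'loc',(RM.T@(o['tcp_pos']-HUB)).round(4),'F',o['wrist_force'].round(1),'w',round(o['width'],2))
    print('R in wheel frame\n',(RM.T@R).round(3))
    print('move cm',(100*R.T@(HUB+RM@np.array(local)-o['tcp_pos'])).round(2))
E
python3 - <<'E'
from h import *
print(HUB); to([-.003,-.11,.14])
t=readout.get_obs(); print(t['joint_positions'])
E
```

```text
[0.50933354 0.04886806 0.125     ]
t 0.7 tcp [0.243 0.576 0.231] loc [-0.3881  0.4453  0.1063] F [-0.2 -0.3 -0.4] w 1.0
R in wheel frame
 [[ 0.     0.15   0.989]
 [ 0.     0.989 -0.15 ]
 [-1.     0.     0.   ]]
move cm [ -3.37 -49.14  46.39]
[-1.2745954   0.43448926  0.02502686  1.5731541  -0.01158954  1.13398687
 -0.07506884]
```

```bash
python3 -m crank '[[[-5,0,0],0],[[0,0,0],-8.6],[[0,-5,3],0],[[0,-5,3],0],[[0,-5,3],0],[[0,-5,3],0],[[0,-5,3],0],[[0,-5,3],0],[[0,-5,3],0],[[0,-5,3],0]]' 1 20
python3 - <<'E'
from h import *
to([-.003,-.11,.13])
E
```

```text
clock: 1.95
tcp_pos: [0.3821, 0.1209, 0.2825]
ee_rot: [0.085, 0.701, -0.082, 0.703]
wrist_force: [0.6, -0.2, 1.3]
width: 0.0
t 1.95 tcp [0.382 0.121 0.282] loc [-0.1411  0.0385  0.1575] F [ 0.6 -0.2  1.3] w 0.0
R in wheel frame
 [[ 0.002 -0.012  1.   ]
 [ 0.005  1.     0.012]
 [-1.     0.005  0.002]]
move cm [  2.7  -15.02  13.63]
```

```bash
python3 -m crank '[[[0,-4,1],0],[[0,-4,3],0],[[0,-3,4],0],[[0,0,4],0],[[0,0,1.7],0],[[2,0,0],0],[[3,0,0],0],[[3,0,0],0],[[2,0,0],0],[[0,0,0],0]]'
python3 - <<'E'
from h import *
to([-.003,-.07,.06])
for n in ["scene","side"]:
    cv2.imwrite(f"pics/{n}1.png",imaging.snapshot(n)[120:320,220:460,::-1].repeat(2,0).repeat(2,1))
E
```

```text
clock: 3.2
tcp_pos: [0.4917, -0.0251, 0.1817]
ee_rot: [0.089, 0.7, -0.082, 0.704]
wrist_force: [-0.6, 0.1, -0.0]
width: -0.004
t 3.2 tcp [ 0.492 -0.025  0.182] loc [ 0.0011 -0.076   0.0567] F [-0.6  0.1 -0. ] w -0.0
R in wheel frame
 [[ 0.004 -0.006  1.   ]
 [ 0.009  1.     0.006]
 [-1.     0.009  0.004]]
move cm [-0.32  0.61 -0.4 ]
```

View pics/scene1.png

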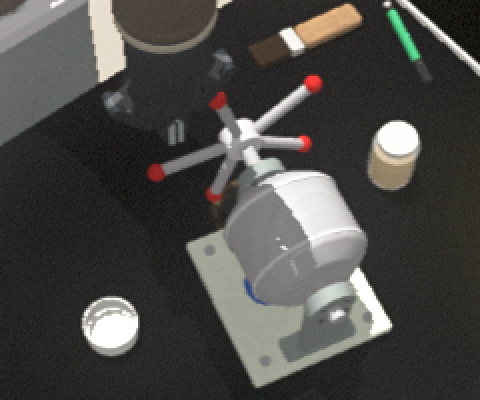

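View pics/side1.png

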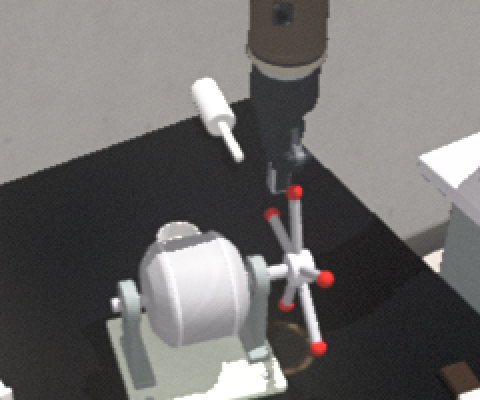

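The fingertips (scene crop ~(175,130)) stand just right of the top ball (220,102), clear of the wheel. The blue cap is at lower right (258,290), as fitted. Sweep 1 goes left.

```bash
python3 -m crank '[[[0,1.2,-0.2],0],[[0,1.2,-0.2],0],[[0,1.1,0],0],[[0,1.1,0],0],[[0,1.1,0],0],[[0,1.1,0],0],[[0,1.1,0],0],[[0,1.1,0],0],[[0,1,0],0],[[0,0,0],0]]'
cat >> h.py <<'E'
def wheel(tag):
    obs={}
    for n in ["scene","side"]:
        im=imaging.snapshot(n); cv2.imwrite(f"pics/{n}{tag}.png",im[120:320,220:460,::-1].repeat(2,0).repeat(2,1))
        obs[n]=[c for c,s in blobs(im,'red')]; print(n,len(obs[n]),[(c.round(),s) for c,s in blobs(im,'blue')][:3])
    f=fit(obs,[.6305,.0181,-.2486]); print('cost',f.cost,'pose',f.x[:3].round(4),'theta mod72',np.degrees(f.x[3])%72)
E
python3 - <<'E'
from h import *
to([-.003,-.08,.13]); wheel(2)
E
```

```text
clock: 4.55
tcp_pos: [0.5155, 0.0788, 0.1875]
ee_rot: [0.088, 0.698, -0.082, 0.706]
wrist_force: [0.2, -0.0, -0.3]
width: -0.002
t 4.55 tcp [0.515 0.079 0.187] loc [-0.0014  0.0305  0.0625] F [ 0.2 -0.  -0.3] w -0.0
R in wheel frame
 [[ 0.011 -0.006  1.   ]
 [ 0.01   1.     0.006]
 [-1.     0.01   0.011]]
move cm [ -6.87 -10.98  -0.15]
scene 4 [(array([329., 260.]), np.int32(177)), (array([440., 434.]), np.int32(138))]
side 5 [(array([150., 299.]), np.int32(75))]
cost 2.845610907905038 pose [ 0.6309  0.0181 -0.2515] theta mod72 36.531175983074455
```

```bash
python3 -m crank '[[[0,-0.5,0],0],[[-3,0,0],0],[[-4,0,0],0],[[0,-4,0],0],[[0,-4.3,0],0],[[0,-3.6,0],0],[[0,0,0],0],[[3,0,0],0],[[3,0,0],0],[[1.2,0,0],0]]'
python3 - <<'E'
from h import *
to([-.003,-.05,.057])
E
```

```text
clock: 5.9
tcp_pos: [0.4869, -0.0454, 0.1876]
ee_rot: [0.092, 0.694, -0.081, 0.709]
wrist_force: [-0.8, -0.1, 1.3]
width: -0.0
t 5.9 tcp [ 0.487 -0.045  0.188] loc [ 0.0015 -0.0969  0.0626] F [-0.8 -0.1  1.3] w -0.0
R in wheel frame
 [[ 0.019 -0.005  1.   ]
 [ 0.018  1.     0.004]
 [-1.     0.018  0.019]]
move cm [ 0.64  4.68 -0.44]
```

View pics/scene2.png

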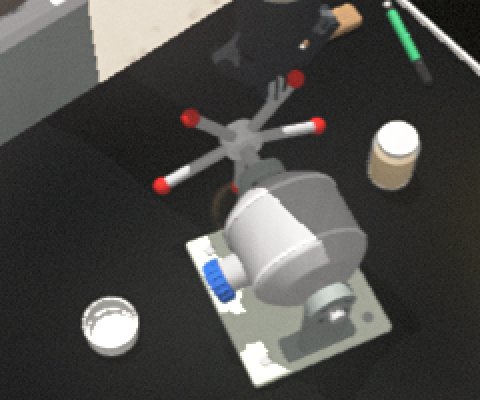

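Sweep 1 worked: the blue cap (crop 220,280) now points right and slightly down. Sweep 2 pushes the next spoke.

```bash
python3 -m crank '[[[0.3,1.5,-0.2],0],[[0.2,1.4,-0.2],0],[[0,1.3,0],0],[[0.1,1.3,0],0],[[0.1,1.3,0],0],[[0.1,1.3,0],0],[[0.1,1.3,0],0],[[0.1,1.2,0],0],[[0,1.1,0],0],[[0,1,0],0]]';python3 - <<'E'
from h import *
to([-.003,-.08,.13]); wheel(3)
E
```

```text
clock: 7.15
tcp_pos: [0.5181, 0.085, 0.1864]
ee_rot: [0.091, 0.692, -0.082, 0.712]
wrist_force: [-1.4, -3.6, 1.3]
width: 0.001
t 7.15 tcp [0.518 0.085 0.186] loc [-0.0004  0.0372  0.0614] F [-1.4 -3.6  1.3] w 0.0
R in wheel frame
 [[ 0.026 -0.003  1.   ]
 [ 0.017  1.     0.003]
 [-1.     0.017  0.026]]
move cm [ -7.06 -11.6   -0.11]
scene 5 [(array([347., 230.]), np.int32(475)), (array([440., 434.]), np.int32(139))]
side 5 [(array([311., 227.]), np.int32(239)), (array([150., 299.]), np.int32(76))]
cost 4.6986824641674465 pose [ 0.6309  0.0181 -0.2464] theta mod72 31.74909132398084
```

View pics/scene3.png

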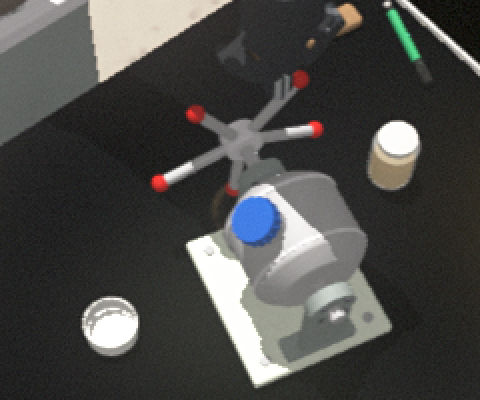

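Neck is at 32° now (mixer pose unchanged). I return for the final push and stop short at first.

```bash
python3 -m crank '[[[0,-0.5,0],0],[[-3,0,0],0],[[-4,0,0],0],[[0,-4,0],0],[[0,-4.3,0],0],[[0,-3.8,0],0],[[0,0,-0.2],0],[[3,0,0],0],[[3,0,0],0],[[1.2,0,0],0]]'
python3 - <<'E'
from h import *
to([-.003,-.027,.060])
E
```

```text
clock: 8.5
tcp_pos: [0.4885, -0.0366, 0.1856]
ee_rot: [0.094, 0.688, -0.077, 0.715]
wrist_force: [0.5, 1.0, -0.4]
width: -0.003
t 8.5 tcp [ 0.489 -0.037  0.186] loc [ 0.0009 -0.088   0.0606] F [ 0.5  1.  -0.4] w -0.0
R in wheel frame
 [[ 0.035 -0.006  0.999]
 [ 0.029  1.     0.005]
 [-0.999  0.029  0.035]]
move cm [ 0.22  6.1  -0.36]
```

```bash
python3 -m crank '[[[0.1,0.7,-0.2],0],[[0.1,0.7,-0.1],0],[[0,0.7,0],0],[[0,0.7,0],0],[[0,0.7,0],0],[[0,0.7,0],0],[[0,0.7,0],0],[[0,0.6,0],0],[[0,0.6,0],0],[[0,0,0],0]]';python3 - <<'E'
from h import *
to([-.003,-.024,.060]); wheel(4)
E
```

```text
clock: 9.75
tcp_pos: [0.5036, 0.0259, 0.1902]
ee_rot: [0.094, 0.686, -0.078, 0.717]
wrist_force: [-0.6, -0.3, 0.3]
width: -0.005
t 9.75 tcp [0.504 0.026 0.19 ] loc [ 0.0001 -0.0237  0.0652] F [-0.6 -0.3  0.3] w -0.0
R in wheel frame
 [[ 0.041 -0.005  0.999]
 [ 0.029  1.     0.004]
 [-0.999  0.029  0.042]]
move cm [ 0.5  -0.05 -0.33]
scene 5 [(array([370., 218.]), np.int32(480)), (array([440., 434.]), np.int32(138))]
side 5 [(array([316., 236.]), np.int32(327)), (array([150., 299.]), np.int32(75))]
cost 4.71420148741939 pose [ 0.6318  0.0192 -0.2469] theta mod72 1.38670045346194
```

```bash
python3 -m crank '[[[0,-1,0],0],[[0,-1,0],0],[[-3,0,0],0],[[-4,0,0],0],[[-4,0,0],0],[[0,-3,-3],0],[[0,-3,-4],0],[[0,-3,-4],0],[[0,0,0],0],[[0,0,0],0]]';python3 - <<'E'
from h import *
to([-.003,-.024,.060]); wheel(5)
E
```

```text
clock: 11.1
tcp_pos: [0.3587, -0.0649, 0.2946]
ee_rot: [0.097, 0.686, -0.08, 0.717]
wrist_force: [0.4, 0.3, -0.9]
width: 0.001
t 11.1 tcp [ 0.359 -0.065  0.295] loc [-0.118  -0.1473  0.1696] F [ 0.4  0.3 -0.9] w 0.0
R in wheel frame
 [[ 0.041  0.002  0.999]
 [ 0.03   1.    -0.003]
 [-0.999  0.03   0.041]]
move cm [11.79 12.01 11.01]
scene 5 [(array([370., 218.]), np.int32(472)), (array([440., 434.]), np.int32(138))]
side 5 [(array([316., 235.]), np.int32(335)), (array([150., 299.]), np.int32(76))]
cost 4.1133184991079395 pose [ 0.631   0.0187 -0.2495] theta mod72 1.3494118970747957
```

View pics/scene5.png

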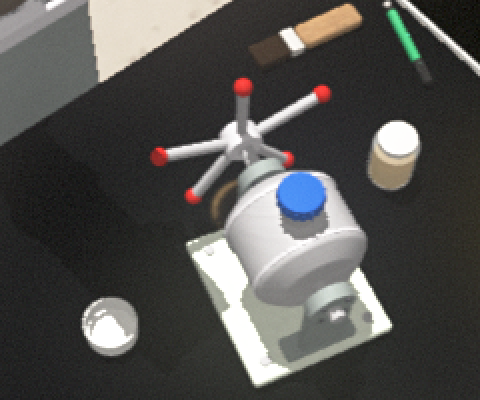

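View pics/side5.png

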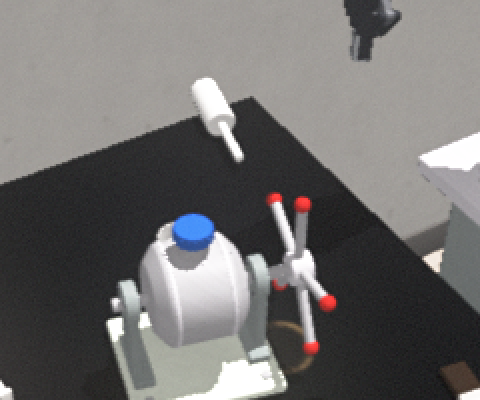

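The blue cap is on top (scene crop 302,197; side crop 193,232). The hand is clear, and the jar, tin and scoop have not moved.

```bash
python3 -c "
from cell import order
print(order.close_job())"
```

```text
the job is handed in; nothing more can be done
None
```

The filler neck now points straight up, and I handed the job in at about 11 s on the robot's clock. I pushed three spokes in turn to the left with the shut fingertips, then backed off and lifted the hand clear.

- **Neck angle:** the last camera fit put it about 1.3° from vertical, where 7° is allowed. The reading was nearly the same before and after I took the hand away (1.39° and 1.35°).
- **Mixer:** its fitted position stayed within about 2 mm of the start, which is about as fine as the cameras can measure.
- **Jar, tin and scoop:** I checked these by eye in the pictures, not by measurement. They look unmoved.
- **Forces:** the highest wrist force at the end of a call was about 4 N. I did not record forces during the moves.

No check failed or disagreed.

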